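Close and latch the graphite mould

ROBOT

A 6-joint arm with a two-finger parallel gripper is mounted at the origin on the work surface. World frame = base frame: x ahead of the robot, y to its left, z up, the work surface at z = 0. Lengths are in mm, angles in rad, forces in N, time in s.
With the tool pointing down it reaches from about 325 to 850 mm from the base axis. Payload 4.4 kg.
Tool frame: the origin (TCP) lies on the centre line of the jaws, within the pads' length; the fingertips stand 22 mm ahead of it and the grasp point (between the pads) lies 3 mm ahead of it; z points along the fingers, y is the line along which they close (so a half turn about z gives the same grasp; the last joint's range is limited). The gripper opens to 94 mm and grips with 3 to 60 N. Pads are 16 mm wide; open, the fingers measure 119 mm over their backs; the gripper's body (75 mm by 177 mm) begins 78 mm behind the grasp point.
Start: joints at [-1.433, 0.207, 1.542, -0, 1.393, -0.15], TCP at [163.197, -551.356, 227.447] pointing down, gripper open.
Joint ranges: [-2.73, 2.73], [-0.86, 2.22], [0.23, 2.46], [-1.11, 4.25], [0.08, 2.63], [-2.82, 2.82]. Speed limits (rad/s): [2.79, 2.79, 3.14, 3.14, 3.14, 3.14].

INTERFACE

Orientations are given as a 3x3 rotation matrix whose columns are the frame's x, y, z axes.
In Python, from workcell import r gives the robot as it stands.
- The arm moves only by the tool servo_tool, never from a script. Its argument "motion" is a list of rows, each an object of numbers: "tx", "ty", "tz": the shift along the tool's x, y, z in mm; "ax", "ay", "az": the turn, a rotation vector about the tool's x, y, z in degrees; "jaw": the opening, from -1 (shut) to 1 (fully open), so that 0 is half open. In form: [{"tx": .., "ty": .., "tz": .., "ax": .., "ay": .., "az": .., "jaw": ..}, ...]. A call has 1 to 20 rows; each row shifts and turns the commanded pose from where the row before left it, along the tool's axes as they then stand; what a row does not reach is not made up. A row lasts 1/8 s, in which the tool goes at most 62.5 mm and 10.7 degrees, less where a joint would pass 70% of its speed; a pose out of reach is approached as far as the arm can. A call with a gripper value outside its range is refused whole. The fingers move at their own pace and stop on an object; "grip_force" is the grip in N (left out, the last holds). Time passes only in rows, so rows that do not move let the fingers close. It gives the time, the measured TCP pose, the force, the opening and the grip force at its end, in the units of the state.
- r.observe(): the state, without advancing time (a new reading comes with each control period).
- r.read_camera(name): name is "scene" or "top" or "wrist"; returns a dict with "image" (480x640x3 uint8, red, green, blue), "intrinsics" (3x3 intrinsics, pixels), "eye" and "rotation" of the camera in the world; the wrist camera has in their place "T_tool_cam" (4x4, takes a point from camera to tool coordinates, whose origin is the TCP and whose axes are the flange's). Camera axes: x right, y down, z forward; pixel columns grow to the right and rows downward; lengths in mm; the calibration is good to about 2 mm. A picture is of the moment at which its call begins: read the wrist's pose just before it. There is no depth.
- r.job_done(): hands the job in; it is judged then, once.
The state is a dict: "time": time; "joint_pos": joint angles; "dq": joint speeds; "tau": joint torques, N m; "ee_pos": TCP position; "ee_rot": TCP orientation; "contact_force": force on the tool from outside, world axes, zero at the start; "wrist_torque": the same for the moment, N m; "width": finger opening in mm; "gripper_force": force on a finger pad.
Only numpy, scipy, OpenCV 4.12 (cv2) and the standard library are available. Lean on these libraries where they do the work, as an engineer would, in place of code of your own. Each camera call takes 0.05 s, during which the arm holds its last target. There are 200 camera calls.

TASK

Close the glassblower's mould: lay the rectangular graphite cover on the mould block, square and flush with its edges all round, setting it down gently. Then lock it in: push the sprung bolt forward over the cover by its angle tab, move the tab sideways into the holding notch, and let go so that the bolt stays there instead of snapping back. Leave the round cover, the jar and the wooden rest where they are.

Things in the scene. Friction and masses are not known exactly. Their poses are not given: they have to be found in the camera images.
- stand: Stand fixed on the bench: grey base plate 12 mm thick, x -190..135, y -65..100 mm in its frame. Origin at bench level. +x: push direction of the bolt; +y: side to which the tab then moves. Black graphite mould block with round cavity, x 10..130, y -45..45, top z 62. Sprung flat steel bolt 30 wide, z 77..88, at rest x -170..-14. Light gate block with J slot (top z 86), x -130..-36, y 33..91.
- seat (a point): Centre of the mould block's flat top face (z 62 mm), axes as the stand's. The cover belongs on it, long side along the stand's x.
- cover: Loose rectangular graphite cover plate 120 (its x) x 90 (its y) x 12 mm thick, 0.25 to 0.4 kg, with an upright wooden grip in the middle of its top: 40 mm long (along x), 14 mm wide (along y), z 12..44 mm. Origin at the centre of the underside. Half a turn makes no difference.
- bolt_nose (a point): Tip of the bolt, mid height. At rest it is 24 mm short of the mould block; latched it lies 17 mm over the near edge of the cover, 3 mm above it.
- tab_corner (a point): Inside corner of the bolt's L-shaped tab, half way up; at rest at stand-frame (-115, 30, 122.5) mm. Two upright 8 mm steel plates, z 100..145: the back plate runs 60 mm to the stand's -y (push it in +x), the side plate 50 mm to -x (push it in +y). Open above and on the -x and -y sides: shut fingertips can be put into the corner from above. Its floor is at z 100.
- bolt_body (a joint): Travel of the bolt in m along the stand's +x: 0 at rest (a spring holds it back with 4.5 N), 0.058 at the far stop (13 N). Until it is past 0.051 a lip keeps the tab from moving sideways; latched it rests at 0.041, held by the notch.
- tab_body (a joint): Sideways travel of the tab on the bolt, m along the stand's +y: 0 at rest, 0.024 at the stop; a light spring (1 to 3 N) returns it. Once it is past 0.020 with the bolt beyond 0.051, letting the bolt come slowly back to 0.041 puts the tab's pin 10 mm deep behind the lip, where it stays.
- disc: Bystander: loose round graphite cover, 100 mm diameter, 12 mm thick, with a round wooden knob, 44 mm tall in all; origin at the centre of the underside. It may lie in either of the two places beside the stand, the rectangular cover in the other.
- jar: Bystander: glass jar with a steel cap, 70 mm diameter, 110 mm tall; origin at the centre of its underside.
- rest: Bystander: notched wooden tube rest 50 x 160 x 45 mm; origin at the centre of its underside.
Mind the look-alikes: they are no part of the job. Leave any red or white look-alike of the cover alone.

How it is judged (in metres and radians):
On the way, in this order (a step that is already met when the one before it is completed fails the run):
1. the cover lies flush on the mould block, released (horizontal distance between cover and seat below 0.006 m and angle between the x axis of cover and the x axis of stand, either way round below 0.08 rad and z of cover in the frame of seat below 0.003 m and angle between cover's own z axis and vertical below 0.05 rad and contact force between the fingers and cover below 0.1 N), for 0.2 s.
2. the bolt is pushed forward and its tab moved across, over the notch (value of joint bolt_body above 0.036 m and value of joint tab_body above 0.017 m), for 0.05 s.
At the end, for the whole second after the job is handed in: The rectangular cover lies flat on the mould block, centred within 6 mm and square within 0.08 rad (either way round), at rest, and the bolt stays latched over it by itself: bolt travel 36 to 47 mm, tab more than 17 mm across, in its notch (all of step 2 and horizontal distance between cover and seat below 0.006 m and angle between the x axis of cover and the x axis of stand, either way round below 0.08 rad and z of cover in the frame of seat below 0.003 m and angle between cover's own z axis and vertical below 0.05 rad and linear speed of cover below 0.02 m/s and value of joint bolt_body below 0.047 m); the robot touches nothing.
It fails at once if the cover is dropped or slammed on the mould block (faster than 0.45 m/s within 30 mm above it) (horizontal distance between cover and seat below 0.06 m and z of cover in the frame of seat below 0.03 m and linear speed of cover above 0.45 m/s).
It fails at once if the round cover, the jar or the wooden rest is moved more than 25 mm (distance of any of disc, jar, rest from where it was at the start of the episode above 0.025 m).
It also fails if it takes over 58 s, if anything falls off the work surface, if the arm or the gripper's body presses on something with over 40 N, if the wrist force passes 120 N, or if a joint passes its speed limit or range.

## Working session

There is one attempt and no reset: what is moved stays moved. The work goes in short steps, Python scripts to look and compute and a tool call to move; the robot and the scene stay as the last step left them, time stands still between calls to the robot, and variables do not carry over. Pictures are saved under pics/ and viewed, at most 10 in all, crops included, and the job is handed in when it is done.

Besides the shell and the picture viewer there is one more tool, called after "Request:" as a command line: name --argument value ..., lists and objects as JSON in quotes. servo_tool: Moves the arm, as the interface text tells. Its arguments: {"type":"object","properties":{"motion":{"type":"array","items":{"type":"object","properties":{"tx":{"type":"number"},"ty":{"type":"number"},"tz":{"type":"number"},"ax":{"type":"number"},"ay":{"type":"number"},"az":{"type":"number"},"jaw":{"type":"number"}}}},"grip_force":{"type":"number"}},"required":["motion"]}

```bash
mkdir -p pics; ls
python3 - <<'E'
from workcell import r
import cv2,json,numpy as np
s=r.observe();print(s)
for n in("scene","top"):
    c=r.read_camera(n);cv2.imwrite(f"pics/{n}0.png",c["image"][:,:,::-1])
    print(n,c["intrinsics"].tolist(),np.array(c["eye"]).tolist(),np.array(c["rotation"]).tolist())
    json.dump({k:np.array(c[k]).tolist() for k in("intrinsics","eye","rotation")},open(n+".json","w"))
E
```

```text
pics
{'time': 0.0, 'joint_pos': array([-1.43352238e+00,  2.07426935e-01,  1.54291878e+00, -4.24466197e-05,
        1.39350447e+00, -1.50439305e-01]), 'dq': array([ 0.00047805,  0.00177785,  0.00059699, -0.00067088, -0.00046694,
       -0.00144034]), 'tau': array([ 1.15660507e-03, -3.70874083e+01, -2.81413579e+01,  6.98958384e-02,
        3.60606518e-02, -1.65206166e-04]), 'ee_pos': array([ 163.06797485, -550.61048016,  226.30351009]), 'ee_rot': array([[ 9.58893184e-01,  2.83767051e-01, -3.50316138e-04],
       [ 2.83767112e-01, -9.58890635e-01,  2.23057707e-03],
       [ 2.97049412e-04, -2.23829334e-03, -9.99997451e-01]]), 'contact_force': array([-0.43913763, -0.76635631,  0.97342783]), 'wrist_torque': array([0.04166702, 0.03712368, 0.01687585]), 'gripper_force': 0.0, 'width': 93.74079579930562}
scene [[480.5192551646247, 0.0, 320.8128889258482], [0.0, 480.5192551646247, 243.11275501684378], [0.0, 0.0, 1.0]] [864.4419165020036, -370.5924937795295, 857.6221308463039] [[0.8989242564211137, 0.3642443743353834, -0.24343626883184996], [0.43806409522305684, -0.7398002583783275, 0.5106813352568939], [0.005918588864946941, -0.5657045284142461, -0.8245867794462042]]
top [[451.36330920005236, 0.0, 314.441571253327], [0.0, 451.36330920005236, 231.85240268053778], [0.0, 0.0, 1.0]] [464.0694574527084, 84.25809342047204, 1058.9273808856046] [[-0.017316159145404467, -0.9862231829207562, 0.16451134946289797], [-0.999772575627535, 0.01912725293900153, 0.009431077249810568], [-0.012447797216193036, -0.1643106255379127, -0.9863301022881762]]
```

View pics/scene0.png

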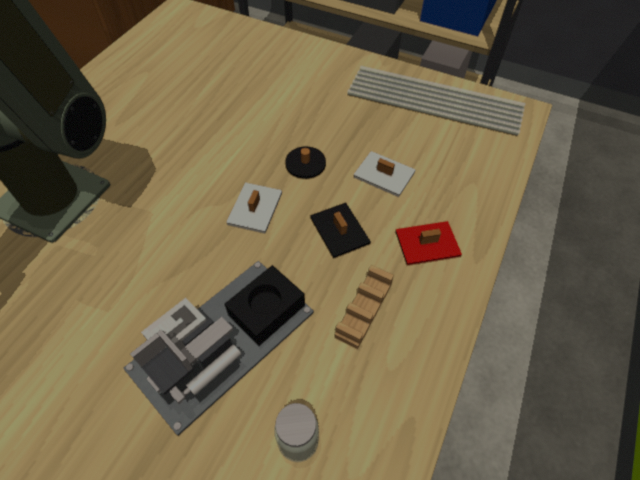

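View pics/top0.png

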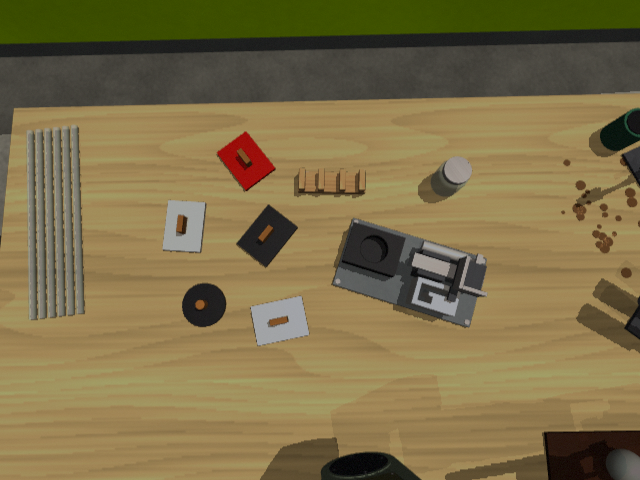

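The top view shows the stand at about (410,272), with the bolt at right pushing left. Candidates for the cover are black rectangle (267,236), red (246,161), white (184,226) and (279,320), black disc (204,305). By the description I choose the black rectangle at (267,236). Next is a close crop to check it.

Run:
```python
import cv2
i=cv2.imread("pics/top0.png")
a=cv2.resize(i[212:332,325:495],None,fx=4.7,fy=4.7,interpolation=cv2.INTER_CUBIC)
a=cv2.convertScaleAbs(a,alpha=1.8,beta=10);cv2.imwrite("pics/stand.png",a)
b=cv2.resize(i[196:276,225:310],None,fx=7,fy=7,interpolation=cv2.INTER_CUBIC);cv2.imwrite("pics/cov.png",cv2.convertScaleAbs(b,alpha=1.6,beta=10))
```

```text
(no output)
```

View pics/stand.png

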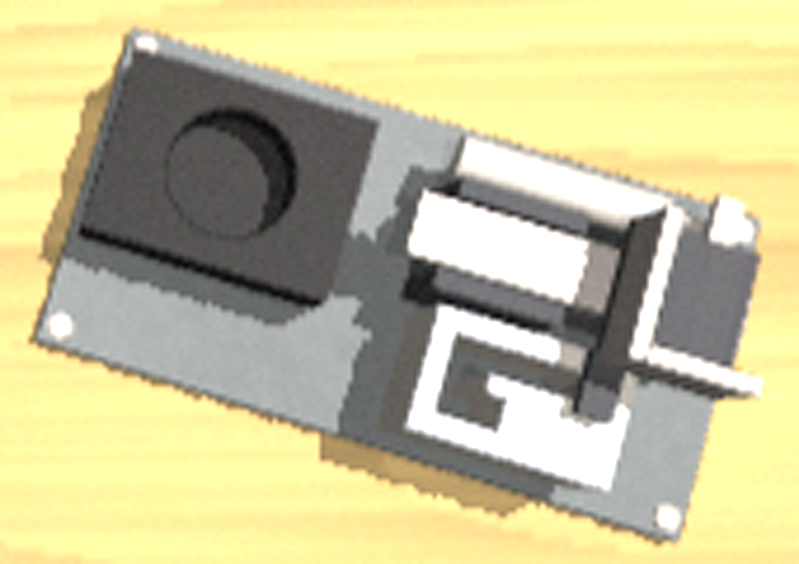

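View pics/cov.png

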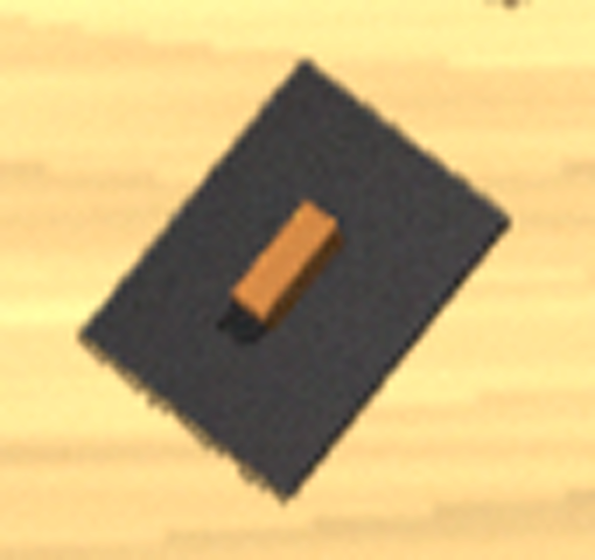

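The crop confirms the black rectangle with its upright grip (grip top about (287,260) in the crop). The stand's +x points left in the image and +y, the gate side, points down. Now I fit the poses.

```bash
cat > h.py <<'E'
import json,numpy as np,cv2
from scipy.optimize import least_squares
def proj(c,P):
    q=(np.asarray(P,float)-c["eye"])@np.array(c["rotation"]); K=np.array(c["intrinsics"])
    return q[:,:2]/q[:,2:]*K[0,0]+K[:2,2]
def place(p,P):
    P=np.array(P,float);c,s=np.cos(p[2]),np.sin(p[2])
    return np.c_[p[0]+c*P[:,0]-s*P[:,1],p[1]+s*P[:,0]+c*P[:,1],P[:,2]]
def fit(c,P,uv,p0):
    f=least_squares(lambda p:(proj(c,place(p,P))-uv).ravel(),p0,x_scale=[100,100,1]);return f.x,np.abs(f.fun).max()
top=json.load(open("top.json"))
E
python3 - <<'E'
from h import *
cr=lambda L,k,o:(np.array(L,float)+.5)/k-.5+o
S=[(130,-45,62),(10,-45,62),(10,45,62),(130,45,62),(135,-65,12),(-190,-65,12),(-190,100,12),(135,100,12)]
U=cr([(135,52),(378,122),(322,305),(82,232),(130,30),(757,213),(680,543),(35,340)],4.7,(325,212))
print(U.round(1).tolist())
for sl in(slice(0,4),slice(4,8),slice(0,8)): print("stand",fit(top,S[sl],U[sl],[450,0,1.4]))
s=fit(top,S,U,[450,0,1.4])[0]
print("seat,tab",place(s,[(70,0,62),(-115,30,122.5)]))
C=[(60,-45,12),(60,45,12),(-60,45,12),(-60,-45,12)]
V=cr([(305,60),(80,335),(287,500),(511,222)],7,(225,196))
C=[(60,45,12),(-60,45,12),(-60,-45,12),(60,-45,12)]
print("cover",fit(top,C,V,[540,180,0.9]))
G=[(20,7,44),(-20,7,44),(-20,-7,44),(20,-7,44)]
W=cr([(308,200),(232,294),(266,320),(338,224)],7,(225,196))
print("grip",fit(top,G,W,[540,180,0.9]))
E
```

```text
[[353.3, 222.7], [405.0, 237.6], [393.1, 276.5], [342.1, 261.0], [352.3, 218.0], [485.7, 256.9], [469.3, 327.1], [332.1, 283.9]]
stand (array([ 566.82375665, -102.84072706,    1.25427288]), np.float64(0.8791806733248109))
stand (array([ 568.13137538, -102.71981675,    1.25555823]), np.float64(0.7937697242607555))
stand (array([ 567.52553466, -102.79279523,    1.25658925]), np.float64(0.8855759480034067))
seat,tab [[ 589.15990734  -36.21987342   62.        ]
 [ 503.45209876 -202.89072134  122.5       ]]
cover (array([632.70752138, 206.29346161,  -0.68504158]), np.float64(0.14679210524656128))
grip (array([633.73451786, 205.81415352,  -0.66446712]), np.float64(0.3812092856003346))
```

Request:
servo_tool --motion '[{"tx": 39.2, "ty": -34.9, "tz": 1.5, "jaw": 1}, {"tx": 39.2, "ty": -34.9, "tz": 1.5, "jaw": 1}, {"tx": 39.2, "ty": -34.9, "tz": 1.5, "jaw": 1}, {"tx": 39.2, "ty": -34.9, "tz": 1.5, "jaw": 1}, {"tx": 39.2, "ty": -34.9, "tz": 1.5, "jaw": 1}, {"tx": 39.2, "ty": -34.9, "tz": 1.5, "jaw": 1}, {"tx": 39.2, "ty": -34.9, "tz": 1.5, "jaw": 1}, {"tx": 39.2, "ty": -34.9, "tz": 1.5, "jaw": 1}, {"tx": 39.2, "ty": -34.9, "tz": 1.5, "jaw": 1}, {"tx": 39.2, "ty": -34.9, "tz": 1.5, "jaw": 1}, {"tx": 39.2, "ty": -34.9, "tz": 1.5, "jaw": 1}, {"tx": 39.2, "ty": -34.9, "tz": 1.5, "jaw": 1}, {"tx": 39.2, "ty": -34.9, "tz": 1.5, "jaw": 1}, {"tx": 39.2, "ty": -34.9, "tz": 1.5, "jaw": 1}, {"tx": 39.2, "ty": -34.9, "tz": 1.5, "jaw": 1}, {"tx": 39.2, "ty": -34.9, "tz": 1.5, "jaw": 1}, {"tx": 39.2, "ty": -34.9, "tz": 1.5, "jaw": 1}]'

```text
schema error: expected keys tx, ty, tz, ax, ay, az, jaw
```

Request:
servo_tool --motion '[{"az": -9.55}, {"az": -9.55}, {"az": -9.55}, {"az": -9.55}, {"az": -9.55}, {"az": -9.55}, {"az": -9.55}, {"az": -9.55}, {"az": -9.55}, {"az": -9.55}, {"az": -9.55}, {"az": -9.55}, {"az": -9.55}, {"az": 0}, {"az": 0}]'

```text
schema error: expected keys tx, ty, tz, ax, ay, az, jaw
```

```bash
cat >> h.py <<'E'
def togo(s,x,y,z,yaw):
    R=s["ee_rot"];cur=np.arctan2(R[1,0],R[0,0]);d=R.T@(np.array([x,y,z])-s["ee_pos"])
    print("at",s["ee_pos"].round(1),"yaw %.3f"%cur,"tilt",R[:2,2].round(3),"F",s["contact_force"].round(1),"w %.1f"%s["width"],"t %.1f"%s["time"])
    print("shift",d.round(1),"az %.2f"%-np.degrees((yaw-cur+np.pi)%(2*np.pi)-np.pi))
def wcam(r):
    s=r.observe();c=r.read_camera("wrist");T=np.array(c["T_tool_cam"])
    return s,{"intrinsics":c["intrinsics"],"eye":s["ee_pos"]+s["ee_rot"]@T[:3,3],"rotation":s["ee_rot"]@T[:3,:3]},c["image"]
E
python3 - <<'E'
from h import *; from workcell import r
s,c,im=wcam(r);togo(s,633,206,38,2.457)
cv2.imwrite("pics/w1.png",im[:,:,::-1]); json.dump({k:np.array(v).tolist() for k,v in c.items()},open("w1.json","w"))
print(proj(c,place([633,206,2.457],[(20,7,44),(-20,7,44),(-20,-7,44),(20,-7,44)])).round())
E
```

```text
at [ 163.1 -550.7  226.4] yaw 0.288 tilt [-0.     0.002] F [-0.6  0.5  0.3] w 94.1 t 0.1
shift [ 665.3 -591.8  189.8] az -124.29
[[ -882. -1033.]
 [ -853. -1118.]
 [ -889. -1164.]
 [ -917. -1076.]]
```

View pics/w1.png

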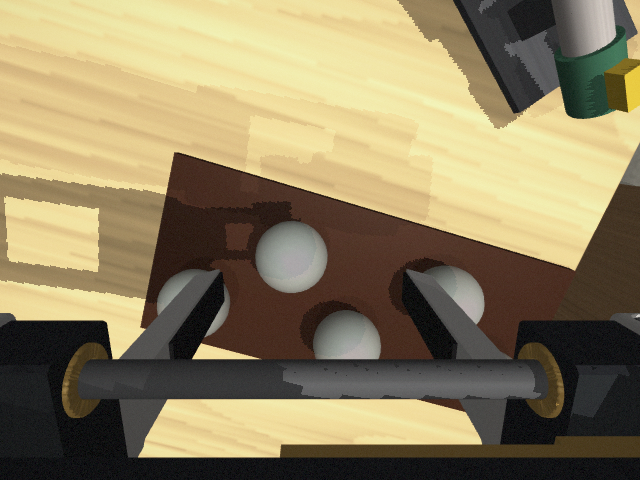

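That picture was taken before the moves; both were refused because every key is required. It shows only the start position.

Request:
servo_tool --motion '[{"tx": 39.2, "ty": -34.9, "tz": 1.5, "ax": 0, "ay": 0, "az": 0, "jaw": 1}, {"tx": 39.2, "ty": -34.9, "tz": 1.5, "ax": 0, "ay": 0, "az": 0, "jaw": 1}, {"tx": 39.2, "ty": -34.9, "tz": 1.5, "ax": 0, "ay": 0, "az": 0, "jaw": 1}, {"tx": 39.2, "ty": -34.9, "tz": 1.5, "ax": 0, "ay": 0, "az": 0, "jaw": 1}, {"tx": 39.2, "ty": -34.9, "tz": 1.5, "ax": 0, "ay": 0, "az": 0, "jaw": 1}, {"tx": 39.2, "ty": -34.9, "tz": 1.5, "ax": 0, "ay": 0, "az": 0, "jaw": 1}, {"tx": 39.2, "ty": -34.9, "tz": 1.5, "ax": 0, "ay": 0, "az": 0, "jaw": 1}, {"tx": 39.2, "ty": -34.9, "tz": 1.5, "ax": 0, "ay": 0, "az": 0, "jaw": 1}, {"tx": 39.2, "ty": -34.9, "tz": 1.5, "ax": 0, "ay": 0, "az": 0, "jaw": 1}, {"tx": 39.2, "ty": -34.9, "tz": 1.5, "ax": 0, "ay": 0, "az": 0, "jaw": 1}, {"tx": 39.2, "ty": -34.9, "tz": 1.5, "ax": 0, "ay": 0, "az": 0, "jaw": 1}, {"tx": 39.2, "ty": -34.9, "tz": 1.5, "ax": 0, "ay": 0, "az": 0, "jaw": 1}, {"tx": 39.2, "ty": -34.9, "tz": 1.5, "ax": 0, "ay": 0, "az": 0, "jaw": 1}, {"tx": 39.2, "ty": -34.9, "tz": 1.5, "ax": 0, "ay": 0, "az": 0, "jaw": 1}, {"tx": 39.2, "ty": -34.9, "tz": 1.5, "ax": 0, "ay": 0, "az": 0, "jaw": 1}, {"tx": 39.2, "ty": -34.9, "tz": 1.5, "ax": 0, "ay": 0, "az": 0, "jaw": 1}, {"tx": 39.2, "ty": -34.9, "tz": 1.5, "ax": 0, "ay": 0, "az": 0, "jaw": 1}]'

```text
time: 2.28
ee_pos: [634.3, 208.2, 201.4]
ee_rot: [[0.959, 0.284, -0.001], [0.284, -0.959, -0.0], [-0.001, 0.0, -1.0]]
contact_force: [0.7, -1.0, -0.9]
width: 94.0
gripper_force: 0.0
```

Request:
servo_tool --motion '[{"tx": 0, "ty": 0, "tz": 0, "ax": 0, "ay": 0, "az": -9.55, "jaw": 1}, {"tx": 0, "ty": 0, "tz": 0, "ax": 0, "ay": 0, "az": -9.55, "jaw": 1}, {"tx": 0, "ty": 0, "tz": 0, "ax": 0, "ay": 0, "az": -9.55, "jaw": 1}, {"tx": 0, "ty": 0, "tz": 0, "ax": 0, "ay": 0, "az": -9.55, "jaw": 1}, {"tx": 0, "ty": 0, "tz": 0, "ax": 0, "ay": 0, "az": -9.55, "jaw": 1}, {"tx": 0, "ty": 0, "tz": 0, "ax": 0, "ay": 0, "az": -9.55, "jaw": 1}, {"tx": 0, "ty": 0, "tz": 0, "ax": 0, "ay": 0, "az": -9.55, "jaw": 1}, {"tx": 0, "ty": 0, "tz": 0, "ax": 0, "ay": 0, "az": -9.55, "jaw": 1}, {"tx": 0, "ty": 0, "tz": 0, "ax": 0, "ay": 0, "az": -9.55, "jaw": 1}, {"tx": 0, "ty": 0, "tz": 0, "ax": 0, "ay": 0, "az": -9.55, "jaw": 1}, {"tx": 0, "ty": 0, "tz": 0, "ax": 0, "ay": 0, "az": -9.55, "jaw": 1}, {"tx": 0, "ty": 0, "tz": 0, "ax": 0, "ay": 0, "az": -9.55, "jaw": 1}, {"tx": 0, "ty": 0, "tz": 0, "ax": 0, "ay": 0, "az": -9.55, "jaw": 1}, {"tx": 0, "ty": 0, "tz": 0, "ax": 0, "ay": 0, "az": 0, "jaw": 1}, {"tx": 0, "ty": 0, "tz": 0, "ax": 0, "ay": 0, "az": 0, "jaw": 1}]'

```text
time: 4.15
ee_pos: [633.7, 206.7, 201.7]
ee_rot: [[-0.772, 0.636, -0.0], [0.636, 0.772, -0.0], [0.0, -0.0, -1.0]]
contact_force: [0.7, -0.6, -0.5]
width: 94.1
gripper_force: 0.0
```

Run:
```python
from h import *; from workcell import r
s,c,im=wcam(r);togo(s,633,206,38,2.457)
cv2.imwrite("pics/w2.png",im[:,:,::-1]); json.dump({k:np.array(v).tolist() for k,v in c.items()},open("w2.json","w"))
print(proj(c,place([633,206,2.457],[(20,7,44),(-20,7,44),(-20,-7,44),(20,-7,44),(60,45,12),(-60,45,12),(-60,-45,12),(60,-45,12)])).round().tolist())
```

```text
at [633.7 206.7 201.7] yaw 2.452 tilt [-0. -0.] F [ 0.7 -0.6 -0.5] w 94.1 t 4.2
shift [  0.   -0.9 163.7] az -0.27
[[304.0, 206.0], [304.0, 250.0], [320.0, 250.0], [320.0, 206.0], [263.0, 158.0], [268.0, 279.0], [357.0, 279.0], [360.0, 157.0]]
```

View pics/w2.png

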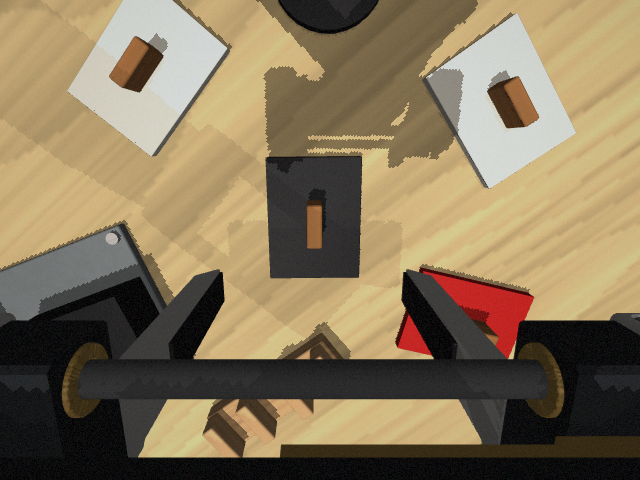

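The wrist picture shows the cover centred: plate corners (267,157), (269,278), (359,277), (362,156), and grip top columns 307–322, rows 205–249. That is within about 2 mm of the prediction.

Run:
```python
from h import *; from workcell import r
c=json.load(open("w2.json"))
P=[(20,7,44),(-20,7,44),(-20,-7,44),(20,-7,44),(60,45,12),(-60,45,12),(-60,-45,12),(60,-45,12)]
U=np.array([(307,205),(307,249),(322,249),(322,205),(267,157),(269,278),(359,277),(362,156)],float)
f=fit(c,P,U,[633,206,2.457]);print(f)
togo(r.observe(),*f[0][:2],38,f[0][2])
```

```text
(array([633.73591944, 208.41951189,   2.45392459]), np.float64(1.2923437659328556))
at [633.7 206.7 201.7] yaw 2.453 tilt [-0. -0.] F [0.5 0.4 0.1] w 94.1 t 4.2
shift [  1.    1.4 163.7] az -0.07
```

Request:
servo_tool --motion '[{"tx": 0.5, "ty": 0.8, "tz": 25, "ax": 0, "ay": 0, "az": 0, "jaw": 0}, {"tx": 0, "ty": 0, "tz": 25, "ax": 0, "ay": 0, "az": 0, "jaw": 0}, {"tx": 0, "ty": 0, "tz": 25, "ax": 0, "ay": 0, "az": 0, "jaw": 0}, {"tx": 0, "ty": 0, "tz": 25, "ax": 0, "ay": 0, "az": 0, "jaw": 0}, {"tx": 0, "ty": 0, "tz": 20, "ax": 0, "ay": 0, "az": 0, "jaw": 0}, {"tx": 0, "ty": 0, "tz": 15, "ax": 0, "ay": 0, "az": 0, "jaw": 0}, {"tx": 0, "ty": 0, "tz": 10, "ax": 0, "ay": 0, "az": 0, "jaw": 0}, {"tx": 0, "ty": 0, "tz": 10, "ax": 0, "ay": 0, "az": 0, "jaw": 0}, {"tx": 0, "ty": 0, "tz": 8, "ax": 0, "ay": 0, "az": 0, "jaw": 0}, {"tx": 0, "ty": 0, "tz": 0, "ax": 0, "ay": 0, "az": 0, "jaw": 0}, {"tx": 0, "ty": 0, "tz": 0, "ax": 0, "ay": 0, "az": 0, "jaw": 0}, {"tx": 0, "ty": 0, "tz": 0, "ax": 0, "ay": 0, "az": 0, "jaw": 0}]'

```text
time: 5.7
ee_pos: [634.4, 207.7, 39.6]
ee_rot: [[-0.773, 0.634, 0.001], [0.634, 0.773, 0.0], [-0.001, 0.001, -1.0]]
contact_force: [0.3, 0.1, -0.9]
width: 47.4
gripper_force: 0.0
```

Request:
servo_tool --grip_force 25 --motion '[{"tx": 0, "ty": 0, "tz": 0, "ax": 0, "ay": 0, "az": 0, "jaw": -1}, {"tx": 0, "ty": 0, "tz": 0, "ax": 0, "ay": 0, "az": 0, "jaw": -1}, {"tx": 0, "ty": 0, "tz": 0, "ax": 0, "ay": 0, "az": 0, "jaw": -1}, {"tx": 0, "ty": 0, "tz": 0, "ax": 0, "ay": 0, "az": 0, "jaw": -1}, {"tx": 0, "ty": 0, "tz": 0, "ax": 0, "ay": 0, "az": 0, "jaw": -1}, {"tx": 0, "ty": 0, "tz": 0, "ax": 0, "ay": 0, "az": 0, "jaw": -1}]'

```text
time: 6.45
ee_pos: [634.0, 207.6, 39.0]
ee_rot: [[-0.773, 0.634, 0.0], [0.634, 0.773, 0.0], [-0.0, 0.0, -1.0]]
contact_force: [0.4, 0.5, 0.6]
width: 13.8
gripper_force: 25.0
```

Request:
servo_tool --motion '[{"tx": 0, "ty": 0, "tz": -5, "ax": 0, "ay": 0, "az": 0, "jaw": -1}, {"tx": 0, "ty": 0, "tz": -10, "ax": 0, "ay": 0, "az": 0, "jaw": -1}, {"tx": 0, "ty": 0, "tz": -20, "ax": 0, "ay": 0, "az": 0, "jaw": -1}, {"tx": 0, "ty": 0, "tz": -25, "ax": 0, "ay": 0, "az": 0, "jaw": -1}, {"tx": 0, "ty": 0, "tz": -25, "ax": 0, "ay": 0, "az": 0, "jaw": -1}, {"tx": 0, "ty": 0, "tz": -20, "ax": 0, "ay": 0, "az": 0, "jaw": -1}, {"tx": 0, "ty": 0, "tz": -15, "ax": 0, "ay": 0, "az": 4, "jaw": -1}, {"tx": 0, "ty": 0, "tz": 0, "ax": 0, "ay": 0, "az": 8, "jaw": -1}, {"tx": 0, "ty": 0, "tz": 0, "ax": 0, "ay": 0, "az": 8, "jaw": -1}, {"tx": 0, "ty": 0, "tz": 0, "ax": 0, "ay": 0, "az": 8, "jaw": -1}, {"tx": 0, "ty": 0, "tz": 0, "ax": 0, "ay": 0, "az": 8, "jaw": -1}, {"tx": 0, "ty": 0, "tz": 0, "ax": 0, "ay": 0, "az": 8, "jaw": -1}, {"tx": 0, "ty": 0, "tz": 0, "ax": 0, "ay": 0, "az": 8, "jaw": -1}, {"tx": 0, "ty": 0, "tz": 0, "ax": 0, "ay": 0, "az": 8, "jaw": -1}, {"tx": 0, "ty": 0, "tz": 0, "ax": 0, "ay": 0, "az": 5, "jaw": -1}, {"tx": 0, "ty": 0, "tz": 0, "ax": 0, "ay": 0, "az": 3.6, "jaw": -1}]'

```text
time: 8.45
ee_pos: [633.9, 207.6, 159.8]
ee_rot: [[0.31, 0.951, 0.0], [0.951, -0.31, 0.0], [0.0, 0.0, -1.0]]
contact_force: [-0.4, 0.6, -2.2]
width: 14.1
gripper_force: 25.0
```

Request:
servo_tool --motion '[{"tx": -12, "ty": 1.6, "tz": 0, "ax": 0, "ay": 0, "az": 0, "jaw": -1}, {"tx": -24, "ty": 3.2, "tz": 0, "ax": 0, "ay": 0, "az": 0, "jaw": -1}, {"tx": -30, "ty": 4, "tz": 0, "ax": 0, "ay": 0, "az": 0, "jaw": -1}, {"tx": -30, "ty": 4, "tz": 0, "ax": 0, "ay": 0, "az": 0, "jaw": -1}, {"tx": -30, "ty": 4, "tz": 0, "ax": 0, "ay": 0, "az": 0, "jaw": -1}, {"tx": -30, "ty": 4, "tz": 0, "ax": 0, "ay": 0, "az": 0, "jaw": -1}, {"tx": -30, "ty": 4, "tz": 0, "ax": 0, "ay": 0, "az": 0, "jaw": -1}, {"tx": -24, "ty": 3.2, "tz": 0, "ax": 0, "ay": 0, "az": 0, "jaw": -1}, {"tx": -18, "ty": 2.3, "tz": 0, "ax": 0, "ay": 0, "az": 0, "jaw": -1}, {"tx": -12, "ty": 1.5, "tz": 0, "ax": 0, "ay": 0, "az": 0, "jaw": -1}, {"tx": -6, "ty": 0.8, "tz": 0, "ax": 0, "ay": 0, "az": 0, "jaw": -1}, {"tx": 0, "ty": 0, "tz": 0, "ax": 0, "ay": 0, "az": 0, "jaw": -1}, {"tx": 0, "ty": 0, "tz": 0, "ax": 0, "ay": 0, "az": 0, "jaw": -1}, {"tx": 0, "ty": 0, "tz": 0, "ax": 0, "ay": 0, "az": 0, "jaw": -1}]'

```text
time: 10.2
ee_pos: [589.1, -35.7, 158.9]
ee_rot: [[0.307, 0.952, -0.0], [0.952, -0.307, 0.0], [0.0, -0.0, -1.0]]
contact_force: [-0.5, -0.1, -3.4]
width: 13.8
gripper_force: 25.0
```

Run:
```python
from h import *; from workcell import r
s,c,im=wcam(r);togo(s,589.2,-36.2,101,1.2566)
cv2.imwrite("pics/w3.png",im[:,:,::-1]); json.dump({k:np.array(v).tolist() for k,v in c.items()},open("w3.json","w"))
z=s["ee_pos"][2]-39
R=s["ee_rot"];cp=[*(s["ee_pos"][:2]+.7*R[:2,0]),np.arctan2(R[1,0],R[0,0])]
print("cover",proj(c,place(cp,[(x,y,z+h) for h in(0,12) for x in(60,-60) for y in(45,-45)])).round().tolist())
st=[567.5,-102.8,1.2566]
print("block",proj(c,place(st,[(x,y,62) for x in(10,130) for y in(45,-45)])).round().tolist())
print("plate",proj(c,place(st,[(135,-65,12),(-190,-65,12),(-190,100,12),(135,100,12)])).round().tolist())
```

```text
at [589.1 -35.7 158.9] yaw 1.258 tilt [-0.  0.] F [-0.5 -0.1 -3.4] w 13.8 t 10.2
shift [-0.4  0.2 57.9] az 0.10
cover [[228.0, 167.0], [399.0, 166.0], [240.0, 367.0], [387.0, 367.0], [223.0, 168.0], [404.0, 168.0], [236.0, 379.0], [391.0, 379.0]]
block [[254.0, 323.0], [372.0, 323.0], [248.0, 163.0], [380.0, 163.0]]
plate [[394.0, 153.0], [376.0, 475.0], [216.0, 475.0], [190.0, 153.0]]
```

View pics/w3.png

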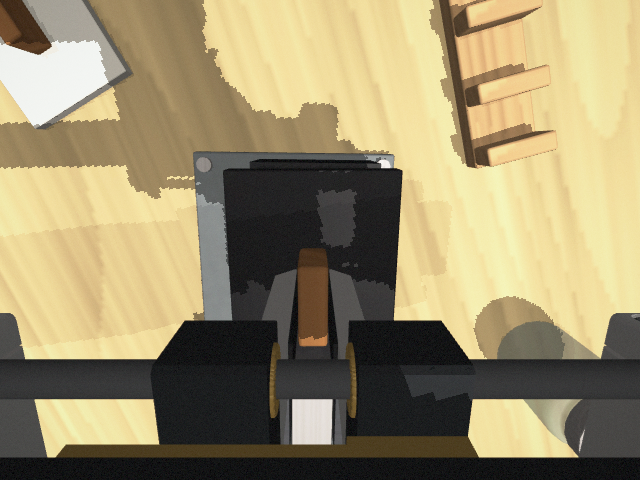

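The cover sits over the block: front top corners are (223,170) and (402,169). The block's far edge peeks out at row 161, and the plate corners are (193,153) and (394,155). All of it is within about 2 mm of the prediction. One enlarged crop will check the sideways position.

Run:
```python
import cv2
i=cv2.imread("pics/w3.png")
a=cv2.resize(i[145:185,185:265],None,fx=9,fy=7,interpolation=cv2.INTER_CUBIC);b=cv2.resize(i[145:185,335:415],None,fx=9,fy=7,interpolation=cv2.INTER_CUBIC)
cv2.imwrite("pics/w3c.png",cv2.convertScaleAbs(cv2.vconcat([a,b]),alpha=2.2,beta=15))
```

```text
(no output)
```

View pics/w3c.png

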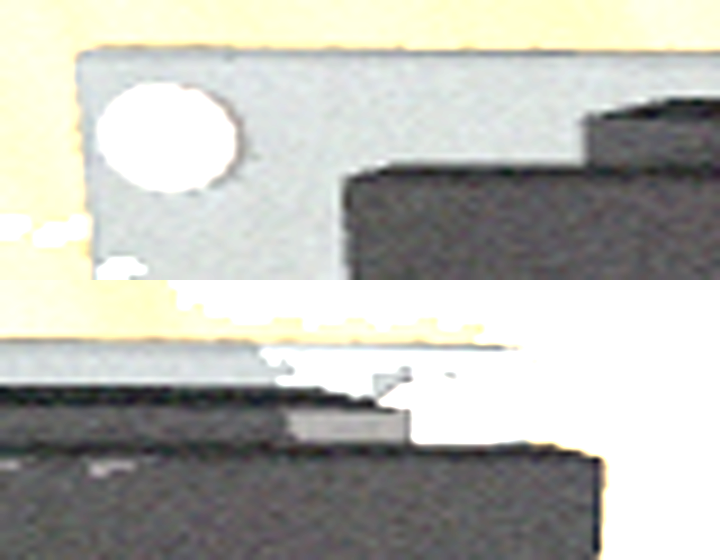

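Request:
servo_tool --motion '[{"tx": 0.8, "ty": 1.0, "tz": 5, "ax": 0, "ay": 0, "az": 0.9, "jaw": -1}, {"tx": 0, "ty": 0, "tz": 10, "ax": 0, "ay": 0, "az": 0, "jaw": -1}, {"tx": 0, "ty": 0, "tz": 10, "ax": 0, "ay": 0, "az": 0, "jaw": -1}, {"tx": 0, "ty": 0, "tz": 10, "ax": 0, "ay": 0, "az": 0, "jaw": -1}, {"tx": 0, "ty": 0, "tz": 8, "ax": 0, "ay": 0, "az": 0, "jaw": -1}, {"tx": 0, "ty": 0, "tz": 5, "ax": 0, "ay": 0, "az": 0, "jaw": -1}, {"tx": 0, "ty": 0, "tz": 4, "ax": 0, "ay": 0, "az": 0, "jaw": -1}, {"tx": 0, "ty": 0, "tz": 2, "ax": 0, "ay": 0, "az": 0, "jaw": -1}, {"tx": 0, "ty": 0, "tz": 0, "ax": 0, "ay": 0, "az": 0, "jaw": -1}, {"tx": 0, "ty": 0, "tz": 0, "ax": 0, "ay": 0, "az": 0, "jaw": -1}]'

```text
time: 11.5
ee_pos: [590.5, -36.0, 105.3]
ee_rot: [[0.323, 0.946, 0.001], [0.946, -0.323, -0.0], [0.0, 0.001, -1.0]]
contact_force: [-0.2, -0.3, -2.6]
width: 14.1
gripper_force: 25.0
```

Request:
servo_tool --motion '[{"tx": 0, "ty": 0, "tz": 1, "ax": 0, "ay": 0, "az": 0, "jaw": -1}, {"tx": 0, "ty": 0, "tz": 1, "ax": 0, "ay": 0, "az": 0, "jaw": -1}, {"tx": 0, "ty": 0, "tz": 0, "ax": 0, "ay": 0, "az": 0, "jaw": -1}]'

```text
time: 11.88
ee_pos: [590.2, -36.0, 102.8]
ee_rot: [[0.323, 0.946, -0.0], [0.946, -0.323, 0.0], [-0.0, -0.0, -1.0]]
contact_force: [0.0, -0.6, -2.6]
width: 14.1
gripper_force: 25.0
```

Request:
servo_tool --motion '[{"tx": 0, "ty": 0, "tz": 1, "ax": 0, "ay": 0, "az": 0, "jaw": -1}, {"tx": 0, "ty": 0, "tz": 0.7, "ax": 0, "ay": 0, "az": 0, "jaw": -1}, {"tx": 0, "ty": 0, "tz": 0, "ax": 0, "ay": 0, "az": 0, "jaw": -1}]'

```text
time: 12.25
ee_pos: [590.2, -35.9, 101.1]
ee_rot: [[0.323, 0.946, -0.0], [0.946, -0.323, 0.0], [-0.0, -0.0, -1.0]]
contact_force: [0.0, -0.6, -1.5]
width: 13.8
gripper_force: 25.0
```

Request:
servo_tool --motion '[{"tx": 0, "ty": 0, "tz": 0.6, "ax": 0, "ay": 0, "az": 0, "jaw": -1}, {"tx": 0, "ty": 0, "tz": 0, "ax": 0, "ay": 0, "az": 0, "jaw": -1}]'

```text
time: 12.5
ee_pos: [590.4, -36.0, 100.9]
ee_rot: [[0.323, 0.946, 0.0], [0.946, -0.323, -0.0], [0.0, 0.0, -1.0]]
contact_force: [-0.5, 0.7, -0.0]
width: 14.0
gripper_force: 25.0
```

Request:
servo_tool --motion '[{"tx": 0, "ty": 0, "tz": 0, "ax": 0, "ay": 0, "az": 0, "jaw": -0.3}, {"tx": 0, "ty": 0, "tz": 0, "ax": 0, "ay": 0, "az": 0, "jaw": -0.3}, {"tx": 0, "ty": 0, "tz": 0, "ax": 0, "ay": 0, "az": 0, "jaw": -0.3}, {"tx": 0, "ty": 0, "tz": -3, "ax": 0, "ay": 0, "az": 0, "jaw": -0.3}, {"tx": 0, "ty": 0, "tz": -7, "ax": 0, "ay": 0, "az": 0, "jaw": -0.3}, {"tx": 0, "ty": 0, "tz": -20, "ax": 0, "ay": 0, "az": 0, "jaw": -0.3}, {"tx": 0, "ty": 0, "tz": -40, "ax": 0, "ay": 0, "az": 0, "jaw": -0.3}, {"tx": 0, "ty": 0, "tz": -40, "ax": 0, "ay": 0, "az": 0, "jaw": -1}, {"tx": 0, "ty": 0, "tz": -10, "ax": 0, "ay": 0, "az": 0, "jaw": -1}, {"tx": -15, "ty": -1, "tz": 0, "ax": 0, "ay": 0, "az": 0, "jaw": -1}, {"tx": -40, "ty": -1, "tz": 0, "ax": 0, "ay": 0, "az": 0, "jaw": -1}, {"tx": -50, "ty": -1, "tz": 0, "ax": 0, "ay": 0, "az": 0, "jaw": -1}, {"tx": -50, "ty": -1, "tz": 0, "ax": 0, "ay": 0, "az": 0, "jaw": -1}, {"tx": -40, "ty": -1, "tz": 0, "ax": 0, "ay": 0, "az": 0, "jaw": -1}, {"tx": -15, "ty": 0, "tz": 0, "ax": 0, "ay": 0, "az": 0, "jaw": -1}, {"tx": 0, "ty": 0, "tz": 0, "ax": 0, "ay": 0, "az": 0, "jaw": -1}, {"tx": 0, "ty": 0, "tz": 0, "ax": 0, "ay": 0, "az": 0, "jaw": -1}, {"tx": 0, "ty": 0, "tz": 0, "ax": 0, "ay": 0, "az": 0, "jaw": -1}]'

```text
time: 14.75
ee_pos: [518.1, -231.8, 220.5]
ee_rot: [[0.321, 0.947, -0.0], [0.947, -0.321, 0.0], [0.0, -0.0, -1.0]]
contact_force: [0.3, -0.1, 0.5]
width: 0.6
gripper_force: 0.0
```

Run:
```python
from h import *; from workcell import r
s,c,im=wcam(r);togo(s,502.4,-201.6,132,1.243)
cv2.imwrite("pics/w4.png",im[:,:,::-1]); json.dump({k:np.array(v).tolist() for k,v in c.items()},open("w4.json","w"))
st=[567.4,-102.7,1.2435]
print("block",proj(c,place(st,[(x,y,74) for x in(10,130) for y in(45,-45)])).round().tolist())
print("tab top: corner, end back, end side",proj(c,place(st,[(-115,30,145),(-115,-30,145),(-165,30,145)])).round().tolist())
```

```text
at [ 518.1 -231.8  220.5] yaw 1.244 tilt [-0.  0.] F [ 0.3 -0.1  0.5] w 0.6 t 14.8
shift [ 23.5 -24.5  88.5] az 0.03
block [[260.0, 39.0], [380.0, 39.0], [254.0, -159.0], [388.0, -159.0]]
tab top: corner, end back, end side [[275.0, 222.0], [367.0, 222.0], [277.0, 293.0]]
```

View pics/w4.png

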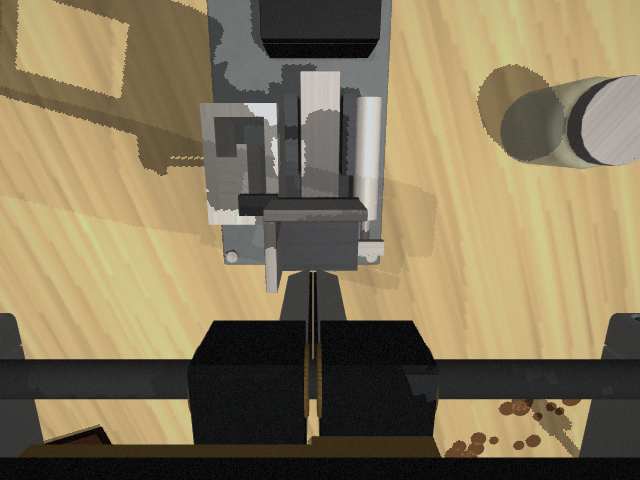

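The cover lies true: its near top edge is at row 39, columns 260–380, exactly as predicted. The tab's corner is near (277,216), and the shut fingers are at (313,272), clear of both plates. I descend there.

Request:
servo_tool --motion '[{"tx": 0, "ty": 0, "tz": 20, "ax": 0, "ay": 0, "az": 0, "jaw": -1}, {"tx": 0, "ty": 0, "tz": 25, "ax": 0, "ay": 0, "az": 0, "jaw": -1}, {"tx": 0, "ty": 0, "tz": 20, "ax": 0, "ay": 0, "az": 0, "jaw": -1}, {"tx": 0, "ty": 0, "tz": 15, "ax": 0, "ay": 0, "az": 0, "jaw": -1}, {"tx": 0, "ty": 0, "tz": 10, "ax": 0, "ay": 0, "az": 0, "jaw": -1}, {"tx": 0, "ty": 0, "tz": 0, "ax": 0, "ay": 0, "az": 0, "jaw": -1}, {"tx": 6, "ty": 0, "tz": 0, "ax": 0, "ay": 0, "az": 0, "jaw": -1}, {"tx": 6, "ty": 0, "tz": 0, "ax": 0, "ay": 0, "az": 0, "jaw": -1}, {"tx": 0, "ty": 0, "tz": 0, "ax": 0, "ay": 0, "az": 0, "jaw": -1}, {"tx": 0, "ty": 0, "tz": 0, "ax": 0, "ay": 0, "az": 0, "jaw": -1}]'

```text
time: 16.05
ee_pos: [521.7, -221.7, 131.0]
ee_rot: [[0.323, 0.946, 0.0], [0.946, -0.323, -0.0], [-0.0, 0.001, -1.0]]
contact_force: [0.4, 0.5, 0.1]
width: 0.4
gripper_force: 0.0
```

Request:
servo_tool --motion '[{"tx": 2, "ty": 0, "tz": 0, "ax": 0, "ay": 0, "az": 0, "jaw": -1}, {"tx": 2, "ty": 0, "tz": 0, "ax": 0, "ay": 0, "az": 0, "jaw": -1}, {"tx": 0, "ty": 0, "tz": 0, "ax": 0, "ay": 0, "az": 0, "jaw": -1}]'

```text
time: 16.42
ee_pos: [522.6, -218.6, 130.7]
ee_rot: [[0.323, 0.946, -0.0], [0.946, -0.323, -0.001], [-0.001, 0.0, -1.0]]
contact_force: [-1.8, -3.2, -0.1]
width: 0.5
gripper_force: 1.5
```

Request:
servo_tool --motion '[{"tx": 2, "ty": 0, "tz": 0, "ax": 0, "ay": 0, "az": 0, "jaw": -1}, {"tx": 0, "ty": 0, "tz": 0, "ax": 0, "ay": 0, "az": 0, "jaw": -1}]'

```text
time: 16.68
ee_pos: [523.2, -217.0, 130.7]
ee_rot: [[0.323, 0.946, -0.001], [0.946, -0.323, -0.002], [-0.002, -0.0, -1.0]]
contact_force: [-2.9, -5.0, -0.3]
width: 0.4
gripper_force: 2.6
```

Request:
servo_tool --motion '[{"tx": 2, "ty": 0, "tz": 0, "ax": 0, "ay": 0, "az": 0, "jaw": -1}, {"tx": 0, "ty": 0, "tz": 0, "ax": 0, "ay": 0, "az": 0, "jaw": -1}]'

```text
time: 16.92
ee_pos: [523.8, -215.0, 130.7]
ee_rot: [[0.323, 0.946, -0.0], [0.946, -0.323, -0.001], [-0.002, 0.0, -1.0]]
contact_force: [-3.3, -4.7, 1.3]
width: 0.6
gripper_force: 2.5
```

Request:
servo_tool --motion '[{"tx": 5, "ty": 0, "tz": 0, "ax": 0, "ay": 0, "az": 0, "jaw": -1}, {"tx": 5, "ty": 0, "tz": 0, "ax": 0, "ay": 0, "az": 0, "jaw": -1}, {"tx": 5, "ty": 0, "tz": 0, "ax": 0, "ay": 0, "az": 0, "jaw": -1}, {"tx": 5, "ty": 0, "tz": 0, "ax": 0, "ay": 0, "az": 0, "jaw": -1}, {"tx": 5, "ty": 0, "tz": 0, "ax": 0, "ay": 0, "az": 0, "jaw": -1}, {"tx": 5, "ty": 0, "tz": 0, "ax": 0, "ay": 0, "az": 0, "jaw": -1}, {"tx": 5, "ty": 0, "tz": 0, "ax": 0, "ay": 0, "az": 0, "jaw": -1}, {"tx": 5, "ty": 0, "tz": 0, "ax": 0, "ay": 0, "az": 0, "jaw": -1}, {"tx": 5, "ty": 0, "tz": 0, "ax": 0, "ay": 0, "az": 0, "jaw": -1}, {"tx": 5, "ty": 0, "tz": 0, "ax": 0, "ay": 0, "az": 0, "jaw": -1}, {"tx": 0, "ty": 0, "tz": 0, "ax": 0, "ay": 0, "az": 0, "jaw": -1}, {"tx": 0, "ty": 0, "tz": 0, "ax": 0, "ay": 0, "az": 0, "jaw": -1}]'

```text
time: 18.42
ee_pos: [539.0, -170.0, 130.8]
ee_rot: [[0.323, 0.946, -0.003], [0.946, -0.323, -0.006], [-0.006, -0.001, -1.0]]
contact_force: [-6.0, -11.1, -0.0]
width: 0.8
gripper_force: 5.9
```

Request:
servo_tool --motion '[{"tx": 2, "ty": 0, "tz": 0, "ax": 0, "ay": 0, "az": 0, "jaw": -1}, {"tx": 0, "ty": 0, "tz": 0, "ax": 0, "ay": 0, "az": 0, "jaw": -1}]'

```text
time: 18.68
ee_pos: [539.6, -168.3, 130.8]
ee_rot: [[0.323, 0.946, -0.003], [0.946, -0.323, -0.006], [-0.007, -0.001, -1.0]]
contact_force: [-4.9, -11.8, 1.0]
width: 0.8
gripper_force: 6.1
```

Request:
servo_tool --motion '[{"tx": 2.5, "ty": 0, "tz": 0, "ax": 0, "ay": 0, "az": 0, "jaw": -1}, {"tx": 0, "ty": 0, "tz": 0, "ax": 0, "ay": 0, "az": 0, "jaw": -1}, {"tx": 0, "ty": -4, "tz": 0, "ax": 0, "ay": 0, "az": 0, "jaw": -1}, {"tx": 0, "ty": -4, "tz": 0, "ax": 0, "ay": 0, "az": 0, "jaw": -1}, {"tx": 0, "ty": -3, "tz": 0, "ax": 0, "ay": 0, "az": 0, "jaw": -1}, {"tx": 0, "ty": 0, "tz": 0, "ax": 0, "ay": 0, "az": 0, "jaw": -1}]'

```text
time: 19.42
ee_pos: [530.8, -162.9, 130.8]
ee_rot: [[0.324, 0.946, -0.0], [0.946, -0.324, -0.007], [-0.007, 0.002, -1.0]]
contact_force: [-2.9, -11.9, -1.3]
width: 0.1
gripper_force: 6.3
```

Request:
servo_tool --motion '[{"tx": 0, "ty": -4, "tz": 0, "ax": 0, "ay": 0, "az": 0, "jaw": -1}, {"tx": 0, "ty": -4, "tz": 0, "ax": 0, "ay": 0, "az": 0, "jaw": -1}, {"tx": 0, "ty": 0, "tz": 0, "ax": 0, "ay": 0, "az": 0, "jaw": -1}]'

```text
time: 19.8
ee_pos: [523.4, -160.4, 130.8]
ee_rot: [[0.324, 0.946, -0.0], [0.946, -0.324, -0.007], [-0.007, 0.002, -1.0]]
contact_force: [-2.0, -12.1, -2.6]
width: 0.7
gripper_force: 6.4
```

Request:
servo_tool --motion '[{"tx": 0, "ty": -4, "tz": 0, "ax": 0, "ay": 0, "az": 0, "jaw": -1}, {"tx": 0, "ty": -4, "tz": 0, "ax": 0, "ay": 0, "az": 0, "jaw": -1}, {"tx": 0, "ty": -3, "tz": 0, "ax": 0, "ay": 0, "az": 0, "jaw": -1}, {"tx": 0, "ty": 0, "tz": 0, "ax": 0, "ay": 0, "az": 0, "jaw": -1}, {"tx": 0, "ty": 0, "tz": 0, "ax": 0, "ay": 0, "az": 0, "jaw": -1}]'

```text
time: 20.42
ee_pos: [515.2, -157.6, 131.6]
ee_rot: [[0.324, 0.946, 0.005], [0.946, -0.324, -0.009], [-0.007, 0.008, -1.0]]
contact_force: [2.7, -13.9, -4.2]
width: 0.7
gripper_force: 6.3
```

Request:
servo_tool --motion '[{"tx": 0, "ty": -2, "tz": 0, "ax": 0, "ay": 0, "az": 0, "jaw": -1}, {"tx": 0, "ty": -2, "tz": 0, "ax": 0, "ay": 0, "az": 0, "jaw": -1}, {"tx": 0, "ty": 0, "tz": 0, "ax": 0, "ay": 0, "az": 0, "jaw": -1}]'

```text
time: 20.8
ee_pos: [512.5, -156.7, 132.3]
ee_rot: [[0.324, 0.946, 0.007], [0.946, -0.324, -0.01], [-0.007, 0.01, -1.0]]
contact_force: [3.0, -13.8, -3.2]
width: 0.5
gripper_force: 6.2
```

Request:
servo_tool --motion '[{"tx": 0, "ty": -2, "tz": 0, "ax": 0, "ay": 0, "az": 0, "jaw": -1}, {"tx": 0, "ty": -2, "tz": 0, "ax": 0, "ay": 0, "az": 0, "jaw": -1}, {"tx": 0, "ty": 0, "tz": 0, "ax": 0, "ay": 0, "az": 0, "jaw": -1}]'

```text
time: 21.18
ee_pos: [509.2, -155.6, 132.7]
ee_rot: [[0.324, 0.946, 0.009], [0.946, -0.324, -0.011], [-0.007, 0.012, -1.0]]
contact_force: [4.3, -14.4, -1.9]
width: 0.1
gripper_force: 6.2
```

Request:
servo_tool --motion '[{"tx": 0, "ty": -2, "tz": 0, "ax": 0, "ay": 0, "az": 0, "jaw": -1}, {"tx": 0, "ty": 0, "tz": 0, "ax": 0, "ay": 0, "az": 0, "jaw": -1}]'

```text
time: 21.42
ee_pos: [507.5, -155.1, 132.9]
ee_rot: [[0.324, 0.946, 0.009], [0.946, -0.324, -0.011], [-0.007, 0.012, -1.0]]
contact_force: [3.0, -14.4, -1.7]
width: 0.7
gripper_force: 6.3
```

Request:
servo_tool --motion '[{"tx": 0, "ty": -2, "tz": 0, "ax": 0, "ay": 0, "az": 0, "jaw": -1}, {"tx": 0, "ty": 0, "tz": 0, "ax": 0, "ay": 0, "az": 0, "jaw": -1}]'

```text
time: 21.68
ee_pos: [506.1, -154.6, 133.1]
ee_rot: [[0.324, 0.946, 0.01], [0.946, -0.324, -0.011], [-0.007, 0.013, -1.0]]
contact_force: [5.2, -15.6, -2.3]
width: 0.3
gripper_force: 8.1
```

Request:
servo_tool --motion '[{"tx": 0, "ty": -2, "tz": 0, "ax": 0, "ay": 0, "az": 0, "jaw": -1}, {"tx": 0, "ty": 0, "tz": 0, "ax": 0, "ay": 0, "az": 0, "jaw": -1}]'

```text
time: 21.92
ee_pos: [505.9, -154.7, 133.2]
ee_rot: [[0.324, 0.946, 0.014], [0.946, -0.324, -0.013], [-0.008, 0.018, -1.0]]
contact_force: [10.6, -16.3, -7.1]
width: 0.2
gripper_force: 11.7
```

The side stop is reached: the tool no longer moves and the force jumps. Now I let the bolt come slowly back.

Request:
servo_tool --motion '[{"tx": -1.5, "ty": 1, "tz": 0, "ax": 0, "ay": 0, "az": 0, "jaw": -1}, {"tx": -1.5, "ty": 0, "tz": 0, "ax": 0, "ay": 0, "az": 0, "jaw": -1}, {"tx": -1.5, "ty": 0, "tz": 0, "ax": 0, "ay": 0, "az": 0, "jaw": -1}, {"tx": -1.5, "ty": 0, "tz": 0, "ax": 0, "ay": 0, "az": 0, "jaw": -1}, {"tx": -1.5, "ty": 0, "tz": 0, "ax": 0, "ay": 0, "az": 0, "jaw": -1}, {"tx": -1.5, "ty": 0, "tz": 0, "ax": 0, "ay": 0, "az": 0, "jaw": -1}, {"tx": 0, "ty": 0, "tz": 0, "ax": 0, "ay": 0, "az": 0, "jaw": -1}]'

```text
time: 22.8
ee_pos: [503.2, -162.9, 133.1]
ee_rot: [[0.324, 0.946, 0.012], [0.946, -0.324, -0.012], [-0.007, 0.016, -1.0]]
contact_force: [7.9, -14.8, -4.8]
width: 0.6
gripper_force: 10.8
```

Request:
servo_tool --motion '[{"tx": -1.5, "ty": 0, "tz": 0, "ax": 0, "ay": 0, "az": 0, "jaw": -1}, {"tx": -1.5, "ty": 0, "tz": 0, "ax": 0, "ay": 0, "az": 0, "jaw": -1}, {"tx": -1.5, "ty": 0, "tz": 0, "ax": 0, "ay": 0, "az": 0, "jaw": -1}, {"tx": -1.5, "ty": 0, "tz": 0, "ax": 0, "ay": 0, "az": 0, "jaw": -1}, {"tx": -1.5, "ty": 0, "tz": 0, "ax": 0, "ay": 0, "az": 0, "jaw": -1}, {"tx": 0, "ty": 0, "tz": 0, "ax": 0, "ay": 0, "az": 0, "jaw": -1}]'

```text
time: 23.55
ee_pos: [501.4, -168.2, 133.1]
ee_rot: [[0.324, 0.946, 0.014], [0.946, -0.324, -0.008], [-0.003, 0.016, -1.0]]
contact_force: [9.5, -9.6, -4.0]
width: 0.6
gripper_force: 10.2
```

Request:
servo_tool --motion '[{"tx": -1.5, "ty": 0, "tz": 0, "ax": 0, "ay": 0, "az": 0, "jaw": -1}, {"tx": -1.5, "ty": 0.5, "tz": 0, "ax": 0, "ay": 0, "az": 0, "jaw": -1}, {"tx": -1.5, "ty": 0.5, "tz": 0, "ax": 0, "ay": 0, "az": 0, "jaw": -1}, {"tx": 0, "ty": 0, "tz": 0, "ax": 0, "ay": 0, "az": 0, "jaw": -1}]'

```text
time: 24.05
ee_pos: [501.3, -168.7, 133.0]
ee_rot: [[0.324, 0.946, 0.014], [0.946, -0.324, -0.0], [0.005, 0.014, -1.0]]
contact_force: [11.5, 1.0, -0.9]
width: 0.4
gripper_force: 5.0
```

Request:
servo_tool --motion '[{"tx": -2, "ty": 0, "tz": 0, "ax": 0, "ay": 0, "az": 0, "jaw": -1}, {"tx": -2, "ty": 0, "tz": 0, "ax": 0, "ay": 0, "az": 0, "jaw": -1}, {"tx": 0, "ty": 0, "tz": 0, "ax": 0, "ay": 0, "az": 0, "jaw": -1}]'

```text
time: 24.42
ee_pos: [500.2, -171.7, 133.1]
ee_rot: [[0.324, 0.946, 0.015], [0.946, -0.324, 0.001], [0.006, 0.014, -1.0]]
contact_force: [11.4, 2.0, -0.1]
width: 0.7
gripper_force: 5.1
```

Request:
servo_tool --motion '[{"tx": 0, "ty": 2, "tz": 0, "ax": 0, "ay": 0, "az": 0, "jaw": -1}, {"tx": 0, "ty": 2, "tz": 0, "ax": 0, "ay": 0, "az": 0, "jaw": -1}, {"tx": 0, "ty": 3, "tz": 0, "ax": 0, "ay": 0, "az": 0, "jaw": -1}, {"tx": -3, "ty": 6, "tz": 0, "ax": 0, "ay": 0, "az": 0, "jaw": -1}, {"tx": -3, "ty": 6, "tz": 0, "ax": 0, "ay": 0, "az": 0, "jaw": -1}, {"tx": 0, "ty": 0, "tz": -10, "ax": 0, "ay": 0, "az": 0, "jaw": -1}, {"tx": 0, "ty": 0, "tz": -20, "ax": 0, "ay": 0, "az": 0, "jaw": -1}, {"tx": 0, "ty": 0, "tz": -30, "ax": 0, "ay": 0, "az": 0, "jaw": -1}, {"tx": 0, "ty": 0, "tz": -20, "ax": 0, "ay": 0, "az": 0, "jaw": -1}, {"tx": -30, "ty": 0, "tz": -10, "ax": 0, "ay": 0, "az": 0, "jaw": -1}, {"tx": -30, "ty": 0, "tz": 0, "ax": 0, "ay": 0, "az": 0, "jaw": -1}, {"tx": 0, "ty": 0, "tz": 0, "ax": 0, "ay": 0, "az": 0, "jaw": -1}, {"tx": 0, "ty": 0, "tz": 0, "ax": 0, "ay": 0, "az": 0, "jaw": -1}]'

```text
time: 26.05
ee_pos: [490.5, -240.8, 220.8]
ee_rot: [[0.324, 0.946, 0.0], [0.946, -0.324, 0.001], [0.001, -0.0, -1.0]]
contact_force: [0.7, -0.3, -1.1]
width: 0.6
gripper_force: 0.0
```

Run:
```python
from h import *; from workcell import r
s,c,im=wcam(r);togo(s,502.4,-201.6,132,1.243)
t=r.read_camera("top")["image"]
a=im[0:300,140:460]; b=cv2.resize(t[212:332,325:495],None,fx=2.5,fy=2.5,interpolation=cv2.INTER_CUBIC)
cv2.imwrite("pics/w5.png",cv2.convertScaleAbs(cv2.hconcat([a[:,:,::-1],b[:,:,::-1]]),alpha=1.4,beta=10))
st=[567.4,-102.7,1.2435]
for n,d,e in(("rest",0,0),("latched",41,24)):
  print(n,"corner,endback,endside,nose",(proj(c,place(st,[(-115+d,30+e,145),(-115+d,-30+e,145),(-165+d,30+e,145),(-14+d,15,88)]))-[140,0]).round().tolist())
print("cover near edge",(proj(c,place(st,[(10,45,74),(10,-45,74)]))-[140,0]).round().tolist())
```

```text
at [ 490.5 -240.8  220.8] yaw 1.241 tilt [0.    0.001] F [ 0.7 -0.3 -1.1] w 0.6 t 26.1
shift [40.9 -1.4 88.8] az -0.10
rest corner,endback,endside,nose [[171.0, 195.0], [265.0, 195.0], [171.0, 269.0], [191.0, 44.0]]
latched corner,endback,endside,nose [[131.0, 128.0], [229.0, 128.0], [134.0, 209.0], [192.0, -21.0]]
cover near edge [[150.0, 14.0], [272.0, 13.0]]
```

View pics/w5.png

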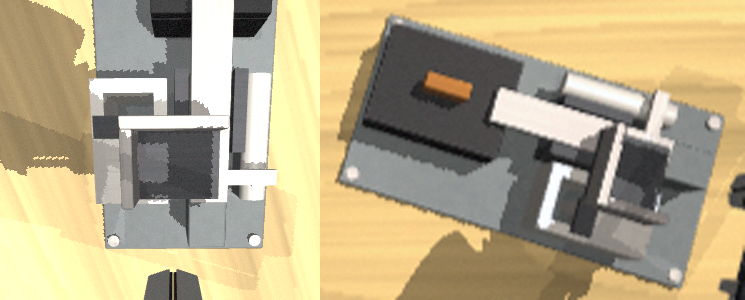

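The picture shows the tab corner at (131,129), matching the latched prediction (131,128). The bolt lies over the cover's near edge, the cover is square on the block, and the gripper is clear.

```bash
python3 -c "
from workcell import r
print(r.job_done())"
```

```text
the job is handed in; nothing more can be done
None
```

The rectangular cover is on the mould block, flush and square in the last pictures, the bolt is latched over it, and the arm is clear; I handed the job in at about 26 s, and no verdict came back.

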